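Count three long terminal bolts into the tin and shut it

TASK

Count exactly three of the long terminal bolts out of the dispenser into the open parts tin, then slide the tin's cover fully shut over them. Leave the fourth long bolt and both short bolts standing on the dispenser's deck, and do not disturb the other things on the bench.

Things in the scene. Friction and masses are not known exactly. Their poses are not given: they have to be found in the camera images.
- dispenser: fixed stainless bolt dispenser. Origin at table height below the middle of the row of bolts; -x is its open front. Six bolts stand in one row along y (within 2 mm of x = 0, at y = -135, -81, -27, 27, 81, 135 mm, in any order) on a flat dark deck 20 mm above the table, x = -29 to 35 mm, with a clear upright window behind it at x = 35 mm. A hopper 163 mm tall stands at y = 205 to 290 mm
- canopy_edge (a point): middle of the front lower edge of the clear canopy: at the dispenser's x = 0, 90 mm above the table (70 mm above the deck). The canopy is 5 mm thick and covers the row from here back to x = 35 mm, so bolts cannot be gripped from straight above: come in from the front, tool tilted 30 to 45 degrees, and draw them out to the front. End cheeks 6 mm thick at y = +-202 mm, x = 0 to 40 mm
- long_a: one of four like long steel bolts, 53 mm overall, 50 g: hexagon head 18 mm across flats and 8 mm thick, threaded round shank 10 mm in diameter. It stands on its head, shank up, on the dispenser's deck. Origin at the centre of the head's flat underside, z along the shank away from the head
- long_b: one of four like long steel bolts, 53 mm overall, 50 g: hexagon head 18 mm across flats and 8 mm thick, threaded round shank 10 mm in diameter. It stands on its head, shank up, on the dispenser's deck. Origin at the centre of the head's flat underside, z along the shank away from the head
- long_c: one of four like long steel bolts, 53 mm overall, 50 g: hexagon head 18 mm across flats and 8 mm thick, threaded round shank 10 mm in diameter. It stands on its head, shank up, on the dispenser's deck. Origin at the centre of the head's flat underside, z along the shank away from the head
- long_d: one of four like long steel bolts, 53 mm overall, 50 g: hexagon head 18 mm across flats and 8 mm thick, threaded round shank 10 mm in diameter. It stands on its head, shank up, on the dispenser's deck. Origin at the centre of the head's flat underside, z along the shank away from the head
- short_a: one of two like short steel bolts, 31 mm overall, 35 g: hexagon head 18 mm across flats and 8 mm thick, threaded round shank 10 mm in diameter. It stands on its head, shank up, on the dispenser's deck. Origin at the centre of the head's flat underside, z along the shank away from the head
- short_b: one of two like short steel bolts, 31 mm overall, 35 g: hexagon head 18 mm across flats and 8 mm thick, threaded round shank 10 mm in diameter. It stands on its head, shank up, on the dispenser's deck. Origin at the centre of the head's flat underside, z along the shank away from the head
- tin: fixed open-topped metal parts tin, outside 140 mm (x) by 120 mm (y), 70 mm tall, walls and floor 5 mm thick; origin at the centre of its underside. Empty at the start. Two runners (top 74 mm above the table, outer faces at x = +-77 mm) carry its cover and reach to y = -210 mm
- cover (a joint): how far the tin's flat sliding cover is drawn open along the tin's -y, in m: 0 = fully shut over the tin, 0.14 = open stop; it starts 0.12 to 0.14 open, leaving the tin uncovered. Slides with about 2 N of friction and stays where it is left; a stop at 0
- cover_tab (a point): middle of the top edge of the upright black tab on the cover: 60 mm long along the tin's x, 12 mm thick along its y, standing 28 mm above the cover plate. Cover plate 150 (x) by 122 (y) by 4 mm, its top 78.5 mm above the table; this point is 106.5 mm above the table. When shut, the tab is over the tin's centre.
- tile: white square ceramic tile, 150 x 150 x 8 mm, fixed; origin at the centre of its underside (leave alone)
- pliers: chrome pliers lying on the tile, about 145 mm long; origin beneath the pivot, x towards the jaws (leave alone)
- jar: small grey screw-top jar, 52 mm across, 55 mm tall, origin under its centre (leave alone)
- screwdriver: screwdriver lying on the table, about 200 mm long, x towards its tip (leave alone)
- maintainer: black battery maintainer box 100 x 180 x 55 mm, origin under its centre (leave alone)
- can: grey can 60 mm across, 130 mm tall, origin under its centre (leave alone)

How it is judged:
By the outcome, as a careful person would: the job done as asked, in the order asked, and still so for the second after the job is handed in, with the robot touching nothing.
It also fails if it takes over 72 s, if anything falls off the work surface, if the arm or the gripper's body presses on something with over 40 N, if the wrist force passes 120 N, or if a joint passes its speed limit or range.

ROBOT

A 6-joint arm with a two-finger parallel gripper is mounted at the origin on the work surface. World frame = base frame: x ahead of the robot, y to its left, z up, the work surface at z = 0. Lengths are in mm, angles in rad, forces in N, time in s.
With the tool pointing down it reaches from about 300 to 825 mm from the base axis. Payload 5.4 kg.
Tool frame: the origin (TCP) lies midway between the tips of the shut fingers; the grasp point (between the pads) lies ctrl.grip_point_offset behind it (ctrl.grip_point_offset is the distance from the TCP to the grasp point, in mm); z points along the fingers, y is the direction in which the jaws open and shut (so a half turn about z gives the same grasp; the last joint's range is limited). The gripper opens to 92 mm and grips with 3 to 60 N. Pads are 20 mm wide; open, the fingers measure 128 mm over their backs; the gripper's body (75 mm by 189 mm) begins 69 mm behind the grasp point.
Start: joints at [-1.507, 0.158, 1.597, -0, 1.386, -0.21], TCP at [155.452, -553.571, 214.601] pointing down, gripper open.
Joint ranges: [-2.91, 2.91], [-0.94, 2.29], [0.18, 2.7], [-1.29, 4.43], [0.17, 2.64], [-3, 3]. Speed limits (rad/s): [2.57, 2.57, 3.14, 3.14, 3.14, 3.14].

INTERFACE

Orientations are given as a unit quaternion [w, x, y, z].
In Python, from station import ctrl gives the robot as it stands.
- The arm moves only by the shell command python3 -m creep 'ROWS' [FORCE]. ROWS is text: rows parted by semicolons, each of 5 numbers parted by spaces: the shift along the world's x, y, z in mm, then the turn about the world's z in degrees, then the gripper's target within -1 to 1 (fully open at 1, half-way at 0, shut at -1). In form: tx ty tz spin grip; .... A call has 1 to 10 rows; each row is the pose to reach, as a shift and turn from the pose commanded when the call began; what a row does not reach only later rows make up. A row lasts 1/12 s, in which the tool goes at most 41.7 mm and 7.16 degrees, less where a joint would pass 70% of its speed; a pose out of reach is approached as far as the arm can. A call with a gripper value outside its range is refused whole. The fingers move at their own pace and stop on an object; FORCE is the grip in N (left out, the last holds). Time passes only in rows, so rows that repeat a pose let the fingers close. It gives the time, the measured TCP pose, the force and the opening at its end, in the units of the state.
- ctrl.read_state(): the state, without advancing time (a new reading comes with each control period).
- ctrl.get_image(name): name is "side" or "top"; returns a dict with "frame" (400x640x3 uint8, blue, green, red), "fx", "fy", "cx", "cy" (pixels), "k1" (the pictures are not rectified: a ray, as slopes to the right and down, at radius r is drawn at 1 + k1 r^2 times it, then the intrinsics apply), "rvec" (rotation vector, rad) and "tvec" (3), from world to camera coordinates, as OpenCV has them. Camera axes: x right, y down, z forward; pixel columns grow to the right and rows downward; lengths in mm; the calibration is good to about 2 mm. A picture is of the moment at which its call begins. There is no depth.
- ctrl.hand_in(): hands the job in, once; it reports no verdict.
The state is a dict: "time": time; "joint_pos": joint angles; "joint_velocities": joint speeds; "joint_torque": joint torques, N m; "position": TCP position; "tcp_rot": TCP orientation; "contact_force": force on the tool from outside, world axes, zero at the start; "ft_torque": the same for the moment, N m; "gripper_width": opening from 0.0 (shut) to 1.0 (fully open).
Only numpy, scipy, OpenCV 4.12 (cv2) and the standard library are available. Lean on these libraries where they do the work, as an engineer would, in place of code of your own. Each camera call takes 0.05 s, during which the arm holds its last target. There are 200 camera calls.

## Working session

There is one attempt and no reset: what is moved stays moved. The work goes in short steps, Python scripts to look and compute and a shell command to move; the robot and the scene stay as the last step left them, time stands still between calls to the robot, and variables do not carry over. Pictures are saved under pics/ and viewed, about 8 in all and at most 12, crops included, and the job is handed in when it is done.

```bash
mkdir -p pics; ls; cat > h.py <<'E'
import cv2,numpy as np
from station import ctrl
def shot(name,save):
    d=ctrl.get_image(name); cv2.imwrite(save,d["frame"]); np.savez(save+'.npz',**{k:np.array(v) for k,v in d.items() if k!='frame'}); return d
def ray(d,u,v):
    xd=(u-d['cx'])/d['fx']; yd=(v-d['cy'])/d['fy']; x,y=xd,yd
    for _ in range(30):
        s=1+float(d['k1'])*(x*x+y*y); x,y=xd/s,yd/s
    R=cv2.Rodrigues(np.array(d['rvec'],float))[0]; t=np.array(d['tvec'],float).ravel()
    return -R.T@t, R.T@np.array([x,y,1.])
def at_z(d,u,v,z):
    c,r=ray(d,u,v); return c+r*(z-c[2])/r[2]
def proj(d,P):
    R=cv2.Rodrigues(np.array(d['rvec'],float))[0]; p=R@np.array(P,float)+np.array(d['tvec'],float).ravel()
    x,y=p[0]/p[2],p[1]/p[2]; s=1+float(d['k1'])*(x*x+y*y); return np.array([d['fx']*x*s+d['cx'],d['fy']*y*s+d['cy']]).astype(float)
E
python3 - <<'E'
from h import *
for n in('top','side'):
    d=shot(n,f'pics/{n}0.png'); c,r=ray(d,320,200); print(n,c.round(),r.round(2),float(d['fx']),float(d['k1']))
s=ctrl.read_state(); print(s, ctrl.grip_point_offset)
E
```

```text
pics
top [ 385. -101. 1232.] [ 0.1  -0.   -0.99] 384.300962901232 -0.05073964484835797
side [ 57. 558. 780.] [ 0.43 -0.62 -0.66] 382.9127240624757 0.01499253240806851
{'time': 0.1, 'joint_pos': array([-1.50708837e+00,  1.58980211e-01,  1.59805683e+00, -3.10725201e-06,
        1.38622475e+00, -2.10085362e-01]), 'joint_velocities': array([ 0.00022202, -0.00028263, -0.00234805, -0.0003433 ,  0.00019056,
        0.00083405]), 'joint_torque': array([ 2.86530667e-04, -3.86500525e+01, -3.22962034e+01,  7.02719064e-02,
        3.38273530e-02, -5.20422566e-05]), 'position': array([ 155.42241493, -553.02242686,  213.74543394]), 'tcp_rot': array([-8.32447784e-04,  9.90643893e-01,  1.36469704e-01,  5.95036955e-05]), 'contact_force': array([ 0.63768128,  0.11136607, -0.62518089]), 'ft_torque': array([ 0.0235246 , -0.01966008, -0.00738959]), 'gripper_width': 0.9983178358176839} 18.700000000000003
```

View pics/top0.png

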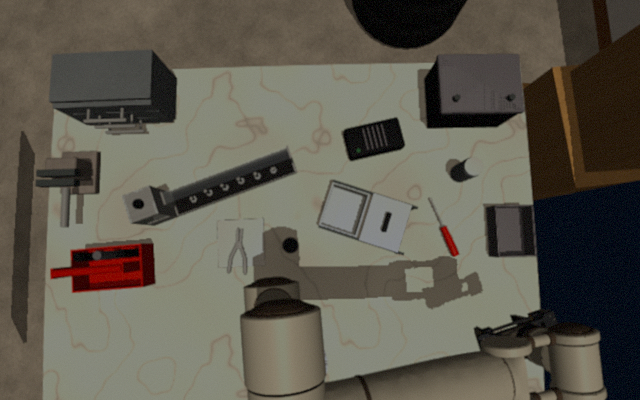

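View pics/side0.png

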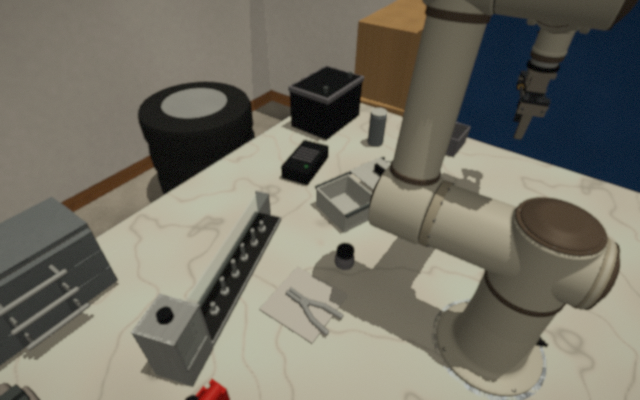

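```bash
python3 - <<'E'
from h import *
a=cv2.imread('pics/top0.png'); b=cv2.imread('pics/side0.png')
c1=cv2.resize(a[145:225,120:305],None,fx=4.3,fy=4.3,interpolation=cv2.INTER_CUBIC)
cv2.imwrite('pics/c1.png',cv2.convertScaleAbs(c1,alpha=1.8))
c2=cv2.resize(b[185:385,130:290],None,fx=3,fy=3,interpolation=cv2.INTER_CUBIC)
cv2.imwrite('pics/c2.png',cv2.convertScaleAbs(c2,alpha=1.5))
c3=cv2.resize(a[172:262,310:425],None,fx=5,fy=5,interpolation=cv2.INTER_CUBIC)
cv2.imwrite('pics/c3.png',cv2.convertScaleAbs(c3,alpha=1.3))
E
```

```text
(no output)
```

View pics/c1.png

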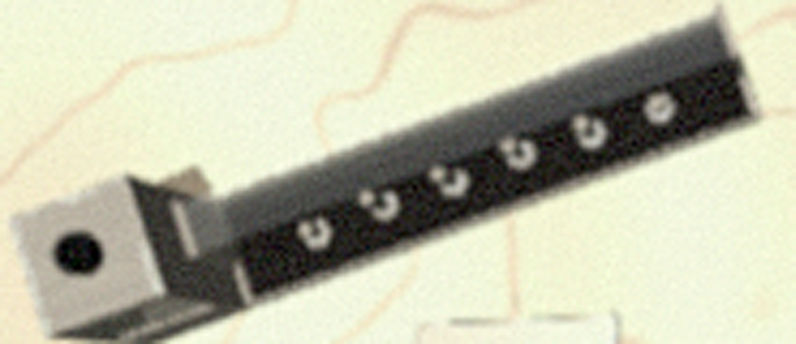

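View pics/c2.png

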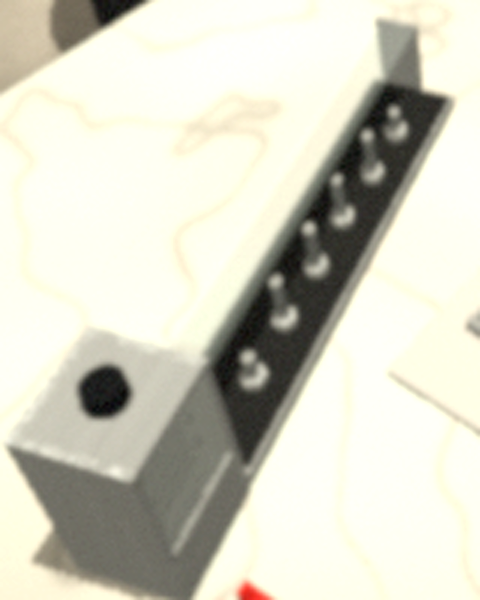

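View pics/c3.png

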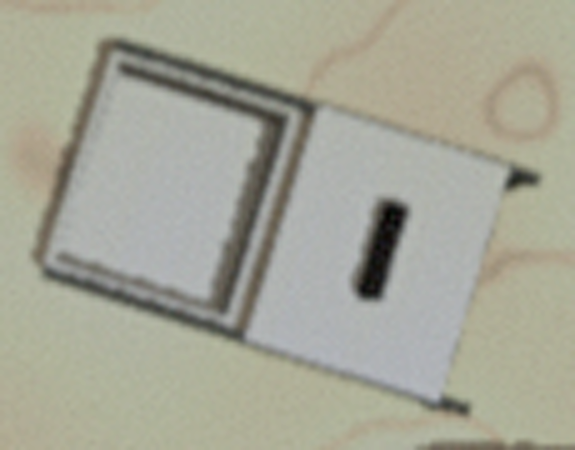

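```bash
cat > fit.py <<'E'
from h import *
from scipy.optimize import least_squares
def ld(n): z=np.load(n); return {k:(z[k] if z[k].ndim else float(z[k])) for k in z.files}
T=ld('pics/top0.png.npz'); S=ld('pics/side0.png.npz')
def W(p,l): c,s=np.cos(p[2]),np.sin(p[2]); return np.array([p[0]+c*l[0]-s*l[1],p[1]+s*l[0]+c*l[1],l[2]])
Y=[135,81,27,-27,-81,-135]
th=[(315,235),(380,205),(450,182),(519,154),(590,130),(660,108)]
sh=[(253,374),(285,316),(317,264),(344,214),(373,172),(397,130)]
st=[(249,355),(276,281),(309,228),(337,178),(367,135),(393,110)]
tip=[51,73,73,73,73,51]
A=[(T,120+u/4.3,145+v/4.3,(0,y,28)) for (u,v),y in zip(th,Y)]
B=[(S,130+u/3,185+v/3,(0,y,26)) for (u,v),y in zip(sh,Y)]+[(S,130+u/3,185+v/3,(0,y,h-1)) for (u,v),y,h in zip(st,Y,tip)]
def fit(obs,p0):
    f=lambda p:np.concatenate([proj(d,W(p,l))-(u,v) for d,u,v,l in obs]); r=least_squares(f,p0,loss='soft_l1',x_scale=[100,100,.1]); return r.x,f(r.x).reshape(-1,2).round(1)
if __name__=='__main__':
  for o in (A,B,A+B):
    x,r=fit(o,[600,100,.3]); print('disp',x.round(3)); print(r.tolist())
  q=lambda u,v:(310+u/5,172+v/5)
  C=[(T,*q(u,v),l) for (u,v),l in [((513,167),(75,-61,78.5)),((440,402),(-75,-61,78.5)),((314,105),(75,61,78.5)),((244,336),(-75,61,78.5)),((383,249),(0,0,103))]]
  x,r=fit(C,[500,-150,-.2]); print('cover',x.round(3),r.tolist())
  R=[(T,*q(u,v),l) for (u,v),l in [((538,178),(77,-210,72)),((467,409),(-77,-210,72)),((107,44),(70,60,70)),((42,263),(-70,60,70))]]
  x2,r=fit(R,[500,0,-.2]); print('tin',x2.round(3),r.tolist(), 'open',np.hypot(*(x2-x)[:2]))
E
python3 fit.py
```

```text
disp [5.65915e+02 1.70376e+02 3.32000e-01]
[[-0.3, -0.7], [0.6, 0.4], [0.3, -0.1], [0.3, 0.5], [-0.3, 0.3], [-0.5, -0.4]]
disp [5.66575e+02 1.69228e+02 3.26000e-01]
[[-0.2, 0.0], [0.3, 0.2], [-0.0, -0.0], [0.5, 0.5], [-0.5, -0.5], [-0.4, -0.3], [-0.7, 0.2], [0.3, -0.2], [0.1, -0.2], [0.6, 0.3], [-0.3, -0.3], [0.2, 0.2]]
disp [5.66357e+02 1.69536e+02 3.27000e-01]
[[-0.1, -1.0], [0.8, 0.1], [0.5, -0.3], [0.5, 0.4], [0.0, 0.2], [-0.2, -0.4], [-0.2, 0.2], [0.4, 0.3], [-0.0, 0.1], [0.4, 0.6], [-0.5, -0.4], [-0.4, -0.2], [-0.7, 0.4], [0.3, -0.1], [0.1, -0.1], [0.6, 0.4], [-0.3, -0.2], [0.1, 0.2]]
cover [ 4.32742e+02 -2.99675e+02 -3.36000e-01] [[-0.5, -0.5], [-0.3, 0.2], [0.7, -0.5], [-0.1, 0.7], [0.4, 0.1]]
tin [ 4.76983e+02 -1.76741e+02 -3.34000e-01] [[-0.0, -1.8], [-0.3, 0.7], [0.8, 0.2], [-0.3, 0.1]] open 130.65312200840327
```

```bash
python3 -m creep '8 13 0 1 -0.2; 22 36 0 3.1 -0.2; 41 66 0 3.1 -0.2; 59 96 0 3.1 -0.2; 78 126 0 3.1 -0.2; 96 156 0 3.1 -0.2; 115 186 0 3.1 -0.2; 134 216 0 3.1 -0.2; 152 246 0 3.1 -0.2; 171 276 0 3.1 -0.2' 25
python3 -m creep '19 30 0 0 -0.2; 37 60 0 0 -0.2; 56 90 0 0 -0.2; 74 120 0 0 -0.2; 93 150 0 0 -0.2; 111 180 0 0 -0.2; 130 210 0 0 -0.2; 149 240 0 0 -0.2; 167 270 0 0 -0.2; 186 300 0 0 -0.2'
python3 -m creep '15 26 0 0 -0.2; 27 45 0 0 -0.2; 32 54 0 0 -0.2; 32 54 0 0 -0.2; 32 54 0 0 -0.2'
```

```text
time: 0.93
position: [326.8, -275.8, 214.3]
tcp_rot: [-0.0, 0.987, 0.163, -0.0]
contact_force: [0.2, -0.6, -0.0]
gripper_width: 0.4
time: 1.77
position: [512.7, 24.3, 214.2]
tcp_rot: [-0.0, 0.987, 0.163, -0.0]
contact_force: [-0.3, -0.6, 0.5]
gripper_width: 0.4
time: 2.18
position: [544.0, 76.0, 214.2]
tcp_rot: [0.0, 0.987, 0.163, -0.001]
contact_force: [-0.1, 0.6, -0.5]
gripper_width: 0.399
```

```bash
python3 -m creep '0 0 -20 0 -0.2; 0 0 -55 0 -0.2; 0 0 -90 0 -0.2; 0 0 -125 0 -0.2; 0 0 -155 0 -0.2; 0 0 -170 0 -0.2; 0 0 -176 0 -0.2; 0 0 -176 0 -0.2; 0 0 -176 0 -0.2'
python3 -m creep '10 3.4 0 0 -0.2; 20 6.8 0 0 -0.2; 25 8.5 0 0 -0.2; 25 8.5 0 0 -0.2'
python3 - <<'E'
from h import *
for n in('top','side'): shot(n,f'pics/{n}1.png')
a=cv2.imread('pics/top1.png')[130:230,200:310]; b=cv2.imread('pics/side1.png')[150:290,180:320]
f=lambda x:cv2.convertScaleAbs(cv2.resize(x,(400,int(400*x.shape[0]/x.shape[1])),interpolation=cv2.INTER_CUBIC),alpha=1.6)
a,b=f(a),f(b); o=np.zeros((400,800,3),np.uint8); o[:a.shape[0],:400]=a[:400];o[:b.shape[0],400:]=b[:400]
cv2.imwrite('pics/m1.png',o)
E
```

```text
time: 2.93
position: [545.0, 75.5, 39.7]
tcp_rot: [0.0, 0.987, 0.163, 0.001]
contact_force: [-0.4, -0.9, 0.2]
gripper_width: 0.399
time: 3.27
position: [571.7, 84.8, 40.7]
tcp_rot: [0.0, 0.987, 0.163, 0.002]
contact_force: [0.3, -0.3, 0.4]
gripper_width: 0.402
```

View pics/m1.png

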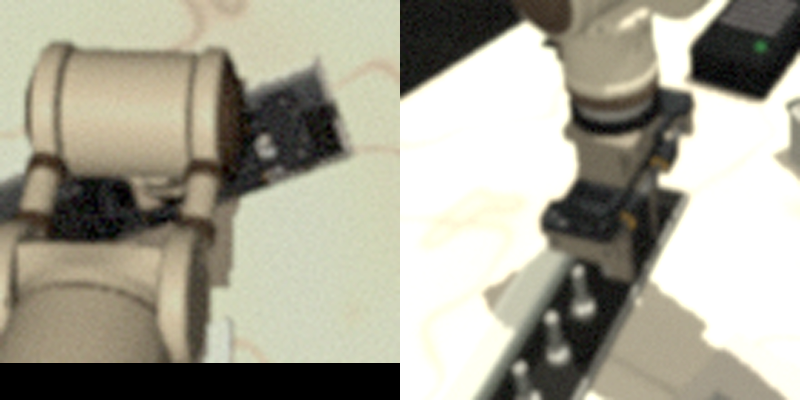

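```bash
python3 -m creep '4 1.4 0 0 -0.2; 7 2.4 0 0 -0.2; 9 3.1 0 0 -0.2; 9.5 3.2 0 0 -0.2; 9.5 3.2 0 0 -0.2'
python3 -m creep '1 0.3 0 0 -0.2; 2 0.7 0 0 -0.2; 2 0.7 0 0 -0.2'
python3 -m creep '1 0.3 0 0 -0.2; 2 0.7 0 0 -0.2; 2 0.7 0 0 -0.2'
```

```text
time: 3.78
position: [579.0, 88.2, 38.6]
tcp_rot: [-0.0, 0.987, 0.163, -0.0]
contact_force: [0.0, -0.3, -1.1]
gripper_width: 0.402
time: 4.03
position: [581.1, 88.9, 38.6]
tcp_rot: [-0.0, 0.987, 0.163, 0.0]
contact_force: [-0.7, 0.0, 0.7]
gripper_width: 0.402
time: 4.28
position: [583.1, 89.6, 38.6]
tcp_rot: [-0.0, 0.987, 0.163, 0.0]
contact_force: [-0.4, 0.1, 0.4]
gripper_width: 0.4
```

```bash
python3 -m creep '1 0.3 0 0 -0.2; 1 0.3 0 0 -0.2;1 0.3 0 0 -0.2'
python3 -m creep '1 0.3 0 0 -0.2; 1 0.3 0 0 -0.2;1 0.3 0 0 -0.2'
```

```text
time: 4.53
position: [584.0, 89.8, 38.6]
tcp_rot: [-0.0, 0.987, 0.163, 0.0]
contact_force: [-0.9, -0.9, -0.3]
gripper_width: 0.4
time: 4.78
position: [584.6, 90.1, 38.5]
tcp_rot: [-0.0, 0.987, 0.163, -0.0]
contact_force: [-1.2, -1.4, 0.6]
gripper_width: 0.399
```

```bash
python3 -m creep '0 0 0 0 -1;0 0 0 0 -1;0 0 0 0 -1;0 0 0 0 -1;0 0 0 0 -1;0 0 0 0 -1;0 0 0 0 -1;0 0 0 0 -1' 15
```

```text
time: 5.45
position: [584.7, 90.2, 38.4]
tcp_rot: [-0.0, 0.987, 0.163, -0.0]
contact_force: [-2.3, 0.8, -1.0]
gripper_width: 0.106
```

```bash
python3 -m creep '-3 -1 0 0 -1; -7 -2.4 0 0 -1; -11 -3.7 0 0 -1; -13.2 -4.5 0 0 -1; -13.2 -4.5 0 0 -1; -13.2 -4.5 0 0 -1'
python3 -m creep '0 0 0 0 -0.5;0 0 0 0 -0.5;0 0 0 0 -0.5;3 1 0 0 -0.5;6 2 0 0 -0.5;8 2.7 0 0 -0.5;8 2.7 0 0 -0.5;8 2.7 0 0 -1;8 2.7 0 0 -1;8 2.7 0 0 -1' 30
python3 -m creep '0 0 0 0 -1;0 0 0 0 -1;0 0 2 0 -1;0 0 4 0 -1;0 0 4 0 -1'
```

```text
time: 5.95
position: [571.8, 85.5, 38.7]
tcp_rot: [0.0, 0.987, 0.163, 0.0]
contact_force: [0.2, 0.7, -0.2]
gripper_width: 0.106
time: 6.78
position: [579.6, 88.3, 38.5]
tcp_rot: [-0.0, 0.987, 0.163, -0.0]
contact_force: [-0.6, -0.1, 0.3]
gripper_width: 0.101
time: 7.2
position: [580.2, 88.3, 43.2]
tcp_rot: [0.0, 0.987, 0.163, 0.0]
contact_force: [0.9, 0.0, -0.6]
gripper_width: 0.097
```

```bash
python3 -m creep '-8 -2.7 0 0 -1; -22 -7.5 1 0 -1; -36 -12.2 2 0 -1; -46 -15.6 8 0 -1; -48 -16.3 25 0 -1; -48 -16.3 50 0 -1; -48 -16.3 70 0 -1; -48 -16.3 80 0 -1; -48 -16.3 83 0 -1'
python3 -m creep '-1 -10 0 0 -1; -5 -35 0 0 -1; -9 -67 0 0 -1; -13 -99 0 0 -1; -17 -131 0 0 -1; -21 -163 0 0 -1; -26 -195 0 0 -1; -30 -225 0 0 -1; -33 -247 0 0 -1; -34 -256 0 0 -1'
python3 -m creep '0 0 -8 0 -1; 0 0 -25 0 -1; 0 0 -45 0 -1; 0 0 -58 0 -1; 0 0 -63 0 -1; 0 0 -63 0 -1; 0 0 -63 0 -1'
```

```text
time: 7.95
position: [532.8, 71.8, 127.7]
tcp_rot: [0.001, 0.987, 0.163, 0.002]
contact_force: [-0.0, -0.1, -0.8]
gripper_width: 0.098
time: 8.78
position: [495.9, -186.7, 123.8]
tcp_rot: [-0.001, 0.987, 0.162, -0.001]
contact_force: [-0.4, 0.5, -0.2]
gripper_width: 0.098
time: 9.37
position: [497.6, -183.0, 62.3]
tcp_rot: [-0.0, 0.987, 0.164, -0.0]
contact_force: [0.4, 0.5, 0.2]
gripper_width: 0.102
```

```bash
python3 -m creep '0 0 0 0 -0.5; 0 0 0 0 -0.4; 0 0 0 0 -0.4; 0 0 5 0 -0.4; 0 0 20 0 -0.4; 0 0 40 0 -0.4; 0 0 57 0 -0.4; 0 0 63 0 -0.4'
python3 - <<'E'
from h import *
a=shot('top','pics/top2.png')['frame']; cv2.imwrite('pics/m2.png',cv2.resize(a[150:270,290:430],None,fx=4,fy=4,interpolation=cv2.INTER_CUBIC))
E
python3 -m creep '1 10 0 0 -0.2; 4 37 0 0 -0.2; 7 73 0 0 -0.2; 10 109 0 0 -0.2; 14 145 0 0 -0.2; 17 181 0 0 -0.2; 20 217 0 0 -0.2; 24 253 0 0 -0.2; 27 287 0 0 -0.2; 29.3 307 0 0 -0.2'
python3 -m creep '0 4.5 0 0 -0.2; 0 4.5 -10 0 -0.2; 0 4.5 -40 0 -0.2; 0 4.5 -70 0 -0.2; 0 4.5 -83 0 -0.2; 0 4.5 -87 0 -0.2; 0 4.5 -87 0 -0.2; 0 4.5 -87 0 -0.2'
```

```text
time: 10.03
position: [499.5, -185.1, 129.1]
tcp_rot: [0.002, 0.987, 0.163, 0.002]
contact_force: [0.2, -0.2, 0.4]
gripper_width: 0.3
time: 10.92
position: [525.3, 126.9, 124.0]
tcp_rot: [-0.001, 0.986, 0.164, -0.001]
contact_force: [-1.3, 0.0, 0.1]
gripper_width: 0.399
time: 11.58
position: [527.3, 126.8, 38.8]
tcp_rot: [0.0, 0.987, 0.163, 0.0]
contact_force: [0.8, 0.5, 1.0]
gripper_width: 0.4
```

View pics/m2.png

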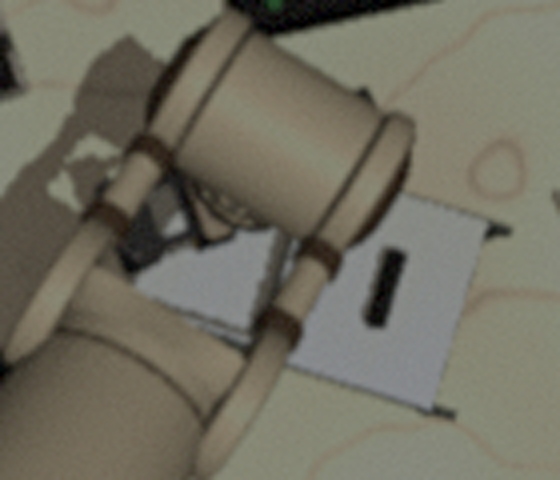

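```bash
python3 -m creep '8 2.7 0 0 -0.2; 18 6.1 0 0 -0.2; 27 9.2 0 0 -0.2; 34 11.6 0 0 -0.2; 37 12.6 0 0 -0.2;37 12.6 0 0 -0.2;37 12.6 0 0 -0.2'
python3 -m creep '1 0.3 0 0 -0.2; 2 0.7 0 0 -0.2; 3 1 0 0 -0.2; 3.5 1.2 0 0 -0.2;3.5 1.2 0 0 -0.2'
python3 -m creep '0 0 0 0 -1;0 0 0 0 -1;0 0 0 0 -1;0 0 0 0 -1;0 0 0 0 -1;0 0 0 0 -1' 15
python3 -c "
from h import *
a=shot('top','pics/top3.png')['frame']; b=shot('side','pics/side3.png')['frame']
f=lambda x:cv2.convertScaleAbs(cv2.resize(x,(390,390),interpolation=cv2.INTER_CUBIC),alpha=1.5)
cv2.imwrite('pics/m3.png',np.hstack([f(a[170:250,310:390]),f(b[160:290,190:320])]))"
```

```text
time: 12.17
position: [564.2, 140.1, 38.9]
tcp_rot: [0.0, 0.987, 0.163, 0.0]
contact_force: [-1.3, -0.6, -0.3]
gripper_width: 0.398
time: 12.58
position: [566.9, 141.2, 38.5]
tcp_rot: [0.0, 0.987, 0.163, -0.001]
contact_force: [-2.4, -1.7, 1.5]
gripper_width: 0.404
time: 13.08
position: [566.9, 141.5, 38.2]
tcp_rot: [-0.0, 0.987, 0.163, -0.001]
contact_force: [-4.7, 1.6, -0.2]
gripper_width: 0.076
```

View pics/m3.png

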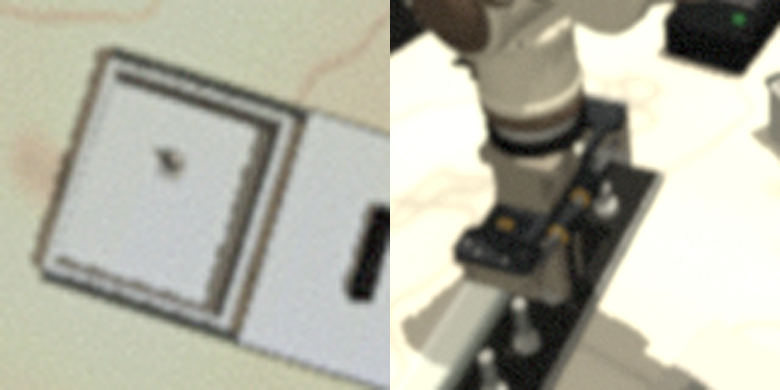

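```bash
python3 -m creep '0 0 0 0 -1;0 0 0 0 -1'; python3 -m creep '-0.5 -0.2 0 0 -1; -1 -0.3 0 0 -1; -1.5 -0.5 0 0 -1; -2 -0.7 0 0 -1;-2 -0.7 0 0 -1'
```

```text
time: 13.35
position: [566.9, 141.4, 38.2]
tcp_rot: [-0.0, 0.987, 0.163, -0.001]
contact_force: [-5.3, 1.8, -0.4]
gripper_width: 0.079
time: 13.77
position: [566.4, 140.4, 39.2]
tcp_rot: [0.0, 0.987, 0.163, 0.001]
contact_force: [0.6, 0.3, 0.8]
gripper_width: 0.075
```

```bash
python3 -m creep '-1 -0.3 0 0 -1; -3 -1 0 0 -1; -5 -1.7 0 0 -1; -7 -2.4 0 0 -1; -9 -3.1 0 0 -1; -11 -3.7 0 0 -1; -12 -4.1 0 0 -1;-12 -4.1 0 0 -1'
python3 -c "
from h import *
b=shot('side','pics/side4.png')['frame']
f=lambda x:cv2.convertScaleAbs(cv2.resize(x,(500,500),interpolation=cv2.INTER_CUBIC),alpha=1.5)
cv2.imwrite('pics/m4.png',f(b[190:280,190:280]))"
```

```text
time: 14.43
position: [553.3, 136.5, 38.6]
tcp_rot: [-0.0, 0.987, 0.163, -0.0]
contact_force: [0.6, 0.1, -1.0]
gripper_width: 0.075
```

```bash
python3 -m creep '0 0 0 0 -0.7;0 0 0 0 -0.5;0 0 0 0 -0.5;0 0 0 0 -0.5;4 1.4 0 0 -0.5;8 2.7 0 0 -0.5;10.4 3.5 0 0 -0.5;10.4 3.5 0 0 -0.5'
python3 -m creep '0 0 0 0 -1;0 0 0 0 -1;0 0 0 0 -1;0 0 0 0 -1;0 0 0 0 -1;0 0 2 0 -1;0 0 4 0 -1;0 0 4 0 -1' 30
```

```text
time: 15.15
position: [564.8, 140.2, 38.8]
tcp_rot: [0.0, 0.987, 0.163, 0.0]
contact_force: [-0.3, 1.0, -0.4]
gripper_width: 0.249
time: 15.82
position: [564.3, 140.0, 43.2]
tcp_rot: [0.0, 0.987, 0.163, 0.0]
contact_force: [-0.2, 0.0, 0.5]
gripper_width: 0.103
```

```bash
python3 -m creep '-8 -2.7 0 0 -1; -22 -7.5 1 0 -1; -36 -12.2 2 0 -1; -46 -15.6 8 0 -1; -48 -16.3 25 0 -1; -48 -16.3 50 0 -1; -48 -16.3 70 0 -1; -48 -16.3 80 0 -1; -48 -16.3 83 0 -1'
python3 -m creep '-2 -12 0 0 -1; -8 -40 0 0 -1; -15 -75 0 0 -1; -22 -110 0 0 -1; -30 -145 0 0 -1; -37 -180 0 0 -1; -44 -215 0 0 -1; -51 -250 0 0 -1; -57 -280 0 0 -1; -59.7 -293.5 0 0 -1'
python3 -m creep '0 0 -8 0 -1; 0 0 -25 0 -1; 0 0 -45 0 -1; 0 0 -58 0 -1; 0 0 -63 0 -1; 0 0 -63 0 -1; 0 0 -63 0 -1'
python3 -m creep '0 0 0 0 -0.5; 0 0 0 0 -0.4; 0 0 0 0 -0.4; 0 0 5 0 -0.4; 0 0 20 0 -0.4; 0 0 40 0 -0.4; 0 0 57 0 -0.4; 0 0 63 0 -0.4'
```

```text
time: 16.57
position: [517.0, 123.7, 127.7]
tcp_rot: [0.0, 0.987, 0.163, 0.002]
contact_force: [0.3, -0.9, -0.8]
gripper_width: 0.103
time: 17.4
position: [453.9, -173.1, 123.9]
tcp_rot: [-0.0, 0.987, 0.162, -0.001]
contact_force: [-0.6, 0.1, -0.9]
gripper_width: 0.096
time: 17.98
position: [455.8, -169.1, 62.1]
tcp_rot: [-0.001, 0.987, 0.163, -0.0]
contact_force: [1.0, 0.3, -0.1]
gripper_width: 0.1
time: 18.65
position: [457.9, -170.9, 129.0]
tcp_rot: [0.002, 0.987, 0.163, 0.002]
contact_force: [1.0, -0.9, -0.5]
gripper_width: 0.295
```

```bash
python3 -m creep '2 12 0 0 -0.2; 8 45 0 0 -0.2; 14 83 0 0 -0.2; 20 121 0 0 -0.2; 25 159 0 0 -0.2; 31 197 0 0 -0.2; 37 235 0 0 -0.2; 43 273 0 0 -0.2; 48 308 0 0 -0.2; 53.3 338.5 0 0 -0.2'
python3 -m creep '0 10 0 0 -0.2; 0 10 -10 0 -0.2; 0 10 -40 0 -0.2; 0 10 -70 0 -0.2; 0 10 -83 0 -0.2; 0 10 -87 0 -0.2; 0 10 -87 0 -0.2; 0 10 -87 0 -0.2'
python3 -m creep '8 2.7 0 0 -0.2; 18 6.1 0 0 -0.2; 27 9.2 0 0 -0.2; 34 11.6 0 0 -0.2; 37 12.6 0 0 -0.2;37 12.6 0 0 -0.2;37 12.6 0 0 -0.2'
python3 -m creep '1 0.3 0 0 -0.2; 2 0.7 0 0 -0.2; 3 1 0 0 -0.2; 3.5 1.2 0 0 -0.2;3.5 1.2 0 0 -0.2'
```

```text
time: 19.48
position: [508.0, 171.9, 124.3]
tcp_rot: [-0.0, 0.986, 0.164, -0.001]
contact_force: [0.6, -1.0, -0.2]
gripper_width: 0.397
time: 20.15
position: [509.8, 178.0, 38.9]
tcp_rot: [0.0, 0.987, 0.163, 0.0]
contact_force: [0.4, -0.1, 0.3]
gripper_width: 0.401
time: 20.73
position: [546.7, 191.3, 38.9]
tcp_rot: [0.0, 0.987, 0.163, 0.0]
contact_force: [-0.7, 0.2, -0.1]
gripper_width: 0.399
time: 21.15
position: [549.2, 192.3, 38.5]
tcp_rot: [0.0, 0.987, 0.163, -0.001]
contact_force: [-5.0, -2.0, 4.6]
gripper_width: 0.398
```

```bash
python3 -m creep '0 0 0 0 -1;0 0 0 0 -1;0 0 0 0 -1;0 0 0 0 -1;0 0 0 0 -1;0 0 0 0 -1;0 0 0 0 -1' 15
python3 -m creep '-0.5 -0.2 0 0 -1; -1 -0.3 0 0 -1; -1.5 -0.5 0 0 -1; -2 -0.7 0 0 -1;-2 -0.7 0 0 -1'
python3 -c "
from h import *
a=shot('top','pics/top5.png')['frame']; b=shot('side','pics/side5.png')['frame']
f=lambda x:cv2.convertScaleAbs(cv2.resize(x,(390,390),interpolation=cv2.INTER_CUBIC),alpha=1.5)
cv2.imwrite('pics/m5.png',np.hstack([f(a[170:250,310:390]),f(b[160:290,180:310])]))"
```

```text
time: 21.73
position: [549.1, 192.8, 38.0]
tcp_rot: [-0.0, 0.987, 0.163, -0.001]
contact_force: [-5.5, 1.5, -0.2]
gripper_width: 0.099
time: 22.15
position: [548.8, 191.7, 39.0]
tcp_rot: [0.0, 0.987, 0.163, 0.001]
contact_force: [0.4, 0.0, -0.5]
gripper_width: 0.097
```

View pics/m5.png

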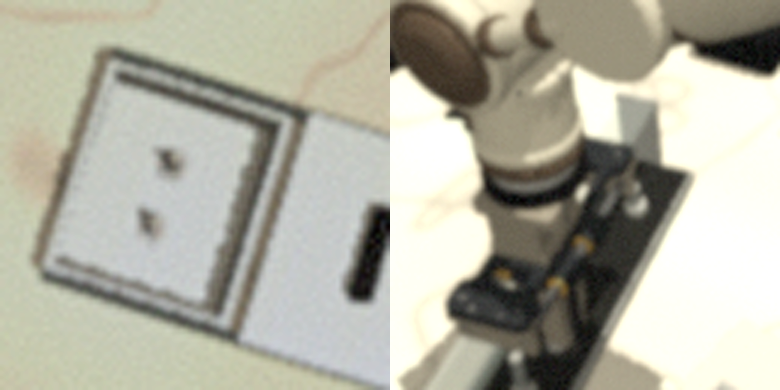

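```bash
python3 -m creep '-1 -0.3 0 0 -1; -3 -1 0 0 -1; -5 -1.7 0 0 -1; -7 -2.4 0 0 -1; -9 -3.1 0 0 -1; -11 -3.7 0 0 -1; -12 -4.1 0 0 -1;-12 -4.1 0 0 -1'
python3 -m creep '0 0 0 0 -0.7;0 0 0 0 -0.5;0 0 0 0 -0.5;0 0 0 0 -0.5;4 1.4 0 0 -0.5;7 2.4 0 0 -0.5;9 3.1 0 0 -0.5;9 3.1 0 0 -0.5'
python3 -m creep '0 0 0 0 -1;0 0 0 0 -1;0 0 0 0 -1;0 0 0 0 -1;0 0 0 0 -1;0 0 2 0 -1;0 0 4 0 -1;0 0 4 0 -1' 30
```

```text
time: 22.92
position: [535.8, 187.7, 38.6]
tcp_rot: [-0.0, 0.987, 0.163, -0.0]
contact_force: [0.2, 0.4, -0.8]
gripper_width: 0.098
time: 23.58
position: [545.8, 191.0, 38.7]
tcp_rot: [0.0, 0.987, 0.163, 0.0]
contact_force: [-0.2, -0.4, 0.1]
gripper_width: 0.252
time: 24.25
position: [545.4, 190.9, 43.1]
tcp_rot: [0.0, 0.987, 0.163, 0.0]
contact_force: [0.0, 0.5, -0.9]
gripper_width: 0.101
```

```bash
python3 -m creep '-8 -2.7 0 0 -1; -22 -7.5 1 0 -1; -36 -12.2 2 0 -1; -46 -15.6 8 0 -1; -48 -16.3 25 0 -1; -48 -16.3 50 0 -1; -48 -16.3 70 0 -1; -48 -16.3 80 0 -1; -48 -16.3 83 0 -1'
python3 -m creep '-1 -12 0 0 -1; -2 -45 0 0 -1; -4 -83 0 0 -1; -5 -121 0 0 -1; -7 -159 0 0 -1; -8 -197 0 0 -1; -10 -235 0 0 -1; -11 -273 0 0 -1; -12 -308 0 0 -1; -13.4 -332.6 0 0 -1'
python3 -m creep '0 0 0 0 -1; 0 0 -15 0 -1; 0 0 -35 0 -1; 0 0 -53 0 -1; 0 0 -61 0 -1; 0 0 -61 0 -1; 0 0 -61 0 -1; 0 0 -61 0 -1'
python3 -m creep '0 0 0 0 -0.5; 0 0 0 0 -0.4; 0 0 0 0 -0.4; 0 0 5 0 -0.4; 0 0 20 0 -0.4; 0 0 40 0 -0.4; 0 0 70 0 -0.4; 0 0 90 0 -0.4; 0 0 100 0 -1;0 0 100 0 -1'
```

```text
time: 25.0
position: [498.1, 174.6, 127.7]
tcp_rot: [0.0, 0.987, 0.163, 0.002]
contact_force: [0.3, 0.7, -1.1]
gripper_width: 0.101
time: 25.83
position: [481.7, -161.1, 123.8]
tcp_rot: [-0.0, 0.987, 0.162, -0.001]
contact_force: [0.2, 0.2, 0.6]
gripper_width: 0.099
time: 26.5
position: [484.1, -158.3, 65.3]
tcp_rot: [0.0, 0.987, 0.163, 0.0]
contact_force: [0.5, -0.5, -0.9]
gripper_width: 0.099
time: 27.33
position: [485.3, -159.1, 167.7]
tcp_rot: [0.002, 0.987, 0.163, 0.002]
contact_force: [-1.1, -0.1, -0.6]
gripper_width: 0.179
```

```bash
python3 -m creep '-3 -9 0 -6 -1; -11 -31 0 -12 -1; -21 -61 0 -19 -1; -32 -91 0 -26 -1; -42 -121 0 -32 -1; -53 -151 0 -38 -1; -61 -175 0 -38 -1; -64.2 -184 0 -38 -1;-64.2 -184 0 -38 -1'
python3 -m creep '0 0 -15 0 -1; 0 0 -45 0 -1; 0 0 -67 0 -1; 0 0 -74.6 0 -1; 0 0 -74.6 0 -1;0 0 -74.6 0 -1'
python3 -c "
from h import *
a=shot('top','pics/top6.png')['frame']; b=shot('side','pics/side6.png')['frame']
f=lambda x:cv2.convertScaleAbs(cv2.resize(x,(390,390),interpolation=cv2.INTER_CUBIC),alpha=1.5)
cv2.imwrite('pics/m6.png',np.hstack([f(a[150:280,310:440]),f(b[185:345,170:330])]))"
```

```text
time: 28.08
position: [418.2, -343.1, 163.1]
tcp_rot: [-0.001, 0.986, -0.168, -0.001]
contact_force: [0.5, 0.6, 0.3]
gripper_width: 0.006
time: 28.58
position: [419.9, -341.2, 90.2]
tcp_rot: [-0.0, 0.986, -0.166, -0.0]
contact_force: [0.6, -0.5, 0.3]
gripper_width: 0.004
```

View pics/m6.png

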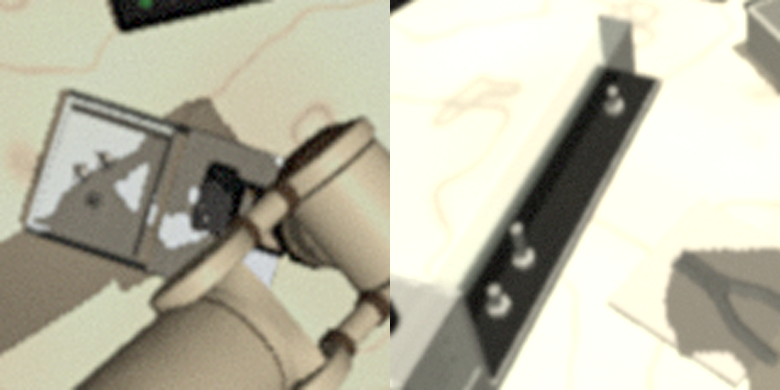

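```bash
python3 -m creep '2 5.7 0 0 -1; 5 14.2 0 0 -1; 8.2 23.6 0 0 -1; 12.5 35.9 0 0 -1; 16.8 48.1 0 0 -1; 21 60.4 0 0 -1; 25.3 72.7 0 0 -1; 29.6 85 0 0 -1; 34 97.2 0 0 -1; 38 109 0 0 -1'
python3 -m creep '3 8.5 0 0 -1; 5.5 16 0 0 -1; 7.2 20.8 0 0 -1; 8.2 23.6 0 0 -1; 8.2 23.6 0 0 -1;8.2 23.6 0 0 -1'
```

```text
time: 29.52
position: [458.0, -231.8, 90.1]
tcp_rot: [0.0, 0.986, -0.167, 0.0]
contact_force: [0.7, -2.6, 1.1]
gripper_width: 0.003
time: 30.02
position: [465.0, -208.8, 89.4]
tcp_rot: [-0.001, 0.986, -0.167, -0.001]
contact_force: [0.2, 0.3, -0.8]
gripper_width: 0.005
```

```bash
python3 -m creep '1 2.8 0 0 -1; 2 5.7 0 0 -1; 2.3 6.6 0 0 -1'
python3 -m creep '0.7 1.9 0 0 -1;0.7 1.9 0 0 -1'
python3 -m creep '0.7 1.9 0 0 -1;0.7 1.9 0 0 -1'
python3 -m creep '0.7 1.9 0 0 -1;0.7 1.9 0 0 -1'
```

```text
time: 30.27
position: [467.4, -202.6, 89.5]
tcp_rot: [-0.0, 0.986, -0.167, -0.001]
contact_force: [-1.4, -2.2, -1.1]
gripper_width: 0.007
time: 30.43
position: [468.4, -200.6, 89.7]
tcp_rot: [-0.0, 0.986, -0.167, -0.0]
contact_force: [-1.4, -1.3, 0.2]
gripper_width: 0.003
time: 30.6
position: [469.3, -198.8, 89.9]
tcp_rot: [-0.0, 0.986, -0.167, -0.0]
contact_force: [-0.3, -0.6, -0.9]
gripper_width: 0.007
time: 30.77
position: [470.1, -196.9, 90.0]
tcp_rot: [-0.0, 0.986, -0.167, -0.0]
contact_force: [-1.2, -1.1, -0.3]
gripper_width: 0.003
```

```bash
for i in 1; do python3 -m creep '0.7 1.9 0 0 -1;0.7 1.9 0 0 -1'; done
python3 -m creep '0.7 1.9 0 0 -1;0.7 1.9 0 0 -1'
python3 -m creep '0.7 1.9 0 0 -1;0.7 1.9 0 0 -1' | grep -E 'pos|force'
python3 -m creep '0.7 1.9 0 0 -1;0.7 1.9 0 0 -1' | grep -E 'pos|force'
```

```text
time: 30.93
position: [470.4, -196.3, 90.1]
tcp_rot: [0.001, 0.986, -0.167, -0.0]
contact_force: [-4.1, -5.3, -0.6]
gripper_width: 0.0
time: 31.1
position: [470.5, -196.1, 90.1]
tcp_rot: [0.003, 0.986, -0.166, -0.001]
contact_force: [-6.8, -11.5, -2.3]
gripper_width: 0.003
position: [470.5, -196.1, 90.2]
contact_force: [-9.1, -16.9, -2.3]
position: [470.6, -195.9, 90.2]
contact_force: [-12.3, -24.0, -4.4]
```

```bash
python3 -m creep '-2.6 -7.6 0 0 -1; -6 -17 0 0 -1; -12 -34 0 0 -1; -15 -43 0 0 -1; -15 -43 20 0 -1; -15 -43 55 0 -1; -15 -43 90 0 -1; -15 -43 120 0 -1; -15 -43 124 0 -1'
python3 -m creep '-7 -10 0 0 -1; -22 -35 0 0 -1; -40 -65 0 0 -1; -58 -95 0 0 -1; -76 -125 0 0 -1; -94 -155 0 0 -1; -110 -180 0 0 -1; -120 -195 0 0 -1; -120 -195 0 0 -1; -120 -195 0 0 -1'
python3 -c "
from h import *
a=shot('top','pics/top7.png')['frame']
cv2.imwrite('pics/m7.png',cv2.convertScaleAbs(cv2.resize(a[140:290,120:480],(800,333),interpolation=cv2.INTER_CUBIC),alpha=1.4))"
```

```text
time: 32.18
position: [460.9, -234.6, 220.9]
tcp_rot: [0.002, 0.986, -0.167, 0.005]
contact_force: [1.4, 0.1, 0.9]
gripper_width: 0.001
time: 33.02
position: [336.7, -427.3, 212.0]
tcp_rot: [-0.002, 0.986, -0.168, -0.001]
contact_force: [-0.3, 0.2, -0.6]
gripper_width: 0.003
```

View pics/m7.png

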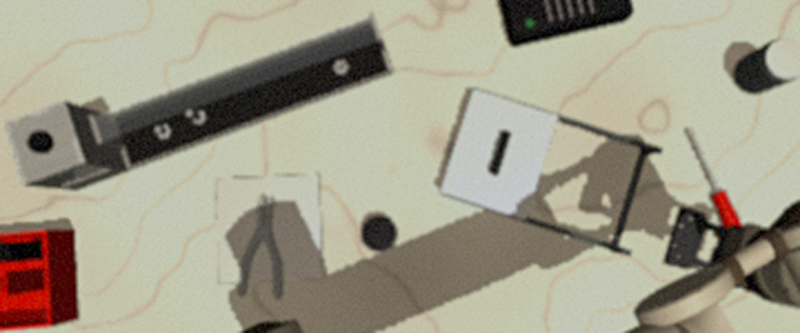

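```bash
python3 -c "
from h import *
from fit import T
print(at_z(T,345,208.4,104).round(1)); print(ctrl.hand_in())"
```

```text
[ 475.3 -177.5  104. ]
the job is handed in; nothing more can be done
None
```

Three long bolts are in the tin with its cover fully shut. The fourth long bolt and both short ones still stand on the dispenser's deck. The job was handed in at about 33 s of the 72 s allowed.

**Method:** The interface offered no tilt, so I kept the tool upright. I edge-gripped each bolt at the canopy front, drew it forward, regripped it centred and dropped it into the tin. I then pushed the cover shut by its tab.

**Last checks:**
- **Count:** Before closing, the top picture showed three bolts in the tin, and the side picture showed one long and two short bolts upright on the deck.
- **Cover:** It met its stop, with the push force rising to about 27 N and no further travel. The tab measured at (475, -178) mm against a tin centre of (477, -177) mm.
- **Bench:** The last picture shows the tile, pliers, jar, screwdriver, maintainer and can where they were, as far as I can judge by eye. The arm was clear of everything.

**What was off:**
- **Canopy:** The fingers pressed lightly against its fixed edge, or the bolt there, at about 3–6 N during the grasps.
- **Second bolt:** The first grip showed a 7 mm opening on a 10 mm shank, so it was held only by the pad edges. It held while I drew it out, and the regrip read normal.

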